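# Load the cover drying rack

## Task

Get the notebook covers that stand on the bench drying: swing the rack's clamp lever open (away from you), draw the rail carriage fully out to its loading stop, and hang every cover astride the rail, spine on the rail, side by side. With all of them hanging there and let go, push the loaded carriage fully home against the blower and only then swing the clamp lever fully shut again; leave the other things on the bench where they are.

Things in the scene. Friction and masses are not known exactly. Their poses are not given: they have to be found in the camera images.
- lever (a joint): Clamp lever: steel arm with a black ball on its end, hinged between two steel cheeks at the left (+y) end of the rack. The hinge runs along the rack's y, 45 mm above the bench; the ball's centre is 75 mm from it. 0 = shut, leaning 0.6 rad toward the robot; 1.2 rad (limit) = open, leaning 0.6 rad away from the robot. Stays where it is left; about 2 N at the ball moves it.
- lever_tip (a point): Centre of the lever's black ball (24 mm across), about 107 mm above the bench; moves with the lever. Nothing else of the rack is near it above 65 mm.
- carriage (a joint): Position of the rail's carriage on its tracks, m: 0 = home, right up against the blower (away from the robot); 0.10 = drawn fully out toward the robot, at the loading stop. Friction about 5 N, stays where it is left.
- handle_top (a point): Top centre of the carriage's handle, an upright black post 18 mm in diameter and 63 mm tall, 100 mm above the bench, 95 mm in front (robot side) of the rail; moves with the carriage.
- rail_top (a point): Middle of the drying rail's top face, 150 mm above the bench; moves with the carriage. A level wooden bar 16 mm wide, 12 mm high, 316 mm clear between its end posts, which rise 6 mm above it; it runs along this point's y, x points away from the robot along the tracks. Below it 100 mm is free down to the carriage beam (50 mm wide).
- rack: The drying rack, fixed: grey base plate 360 x 370 mm, a green blower box (100 x 360 mm, 127 mm high) along its far side, the carriage with the rail in front of it. Origin under the middle of the base plate, right below the rail when home; x points away from the robot, toward the blower, y along the rail.
- cover0: Stiff moulded notebook cover, an inverted U, all alike, three or four present: 60 mm long along its y (spine direction), flat spine 36 mm wide on top, straight sides for 30 mm below it, then boards flaring 18 degrees to 75 mm over the feet; 87 mm tall, 4 mm thick, 28 mm free inside under the spine, 80 g. Stands open side down. Origin at the middle of the underside.
- cover0_spine (a point): Middle of the outer (top) face of cover0's spine, 4 mm above the spine's underside; axes as the cover's.
- cover1: Stiff moulded notebook cover, an inverted U, all alike, three or four present: 60 mm long along its y (spine direction), flat spine 36 mm wide on top, straight sides for 30 mm below it, then boards flaring 18 degrees to 75 mm over the feet; 87 mm tall, 4 mm thick, 28 mm free inside under the spine, 80 g. Stands open side down. Origin at the middle of the underside.
- cover1_spine (a point): Middle of the outer (top) face of cover1's spine, 4 mm above the spine's underside; axes as the cover's.
- cover2: Stiff moulded notebook cover, an inverted U, all alike, three or four present: 60 mm long along its y (spine direction), flat spine 36 mm wide on top, straight sides for 30 mm below it, then boards flaring 18 degrees to 75 mm over the feet; 87 mm tall, 4 mm thick, 28 mm free inside under the spine, 80 g. Stands open side down. Origin at the middle of the underside.
- cover2_spine (a point): Middle of the outer (top) face of cover2's spine, 4 mm above the spine's underside; axes as the cover's.
- cover3: Stiff moulded notebook cover, an inverted U, all alike, three or four present: 60 mm long along its y (spine direction), flat spine 36 mm wide on top, straight sides for 30 mm below it, then boards flaring 18 degrees to 75 mm over the feet; 87 mm tall, 4 mm thick, 28 mm free inside under the spine, 80 g. Stands open side down. Origin at the middle of the underside.
- cover3_spine (a point): Middle of the outer (top) face of cover3's spine, 4 mm above the spine's underside; axes as the cover's.
- hammer: Hammer lying on the bench near the robot. Bystander, to be left alone.
- ruler: Steel straightedge lying among the covers, 12 x 200 x 6 mm. Bystander, to be left alone.
- glue_jar: White glue jar, 64 mm across, 75 mm tall. Bystander, to be left alone.
- brush: Glue brush lying on the bench. Bystander, to be left alone.
- weight: Dark steel weight with a knob, 64 mm across, 60 mm tall. Bystander, to be left alone.
- book: Bound book lying flat, 130 x 190 x 28 mm. Bystander, to be left alone.
- tray: Open dark wooden tray 120 x 160 x 35 mm. Bystander, to be left alone.
There are look-alikes about, which are no part of the job. What is shaped like the cover3 but blue or yellow is not meant.

How it is judged:
By the outcome, as a careful person would: the job done as asked, in the order asked, and still so for the second after the job is handed in, with the robot touching nothing.
Of cover0, cover1, cover2, cover3 only 3 to 4 are there at a start; the rules pass over those that are not, and their reading is None.
At some moment in a run one of cover0, cover1, cover2, cover3 may be knocked a few centimetres aside while the robot is not near it.
It also fails if it takes over 200 s, if anything falls off the work surface, if the arm or the gripper's body presses on something with over 40 N, if the wrist force passes 120 N, or if a joint passes its speed limit or range.

## Robot

A 7-joint arm with a two-finger parallel gripper is mounted at the origin on the work surface. World frame = base frame: x ahead of the robot, y to its left, z up, the work surface at z = 0. Lengths are in mm, angles in rad, forces in N, time in s.
With the tool pointing down it reaches from about 400 to 750 mm from the base axis. Payload 19.5 kg.
Tool frame: the origin (TCP) lies on the centre line of the jaws, within the pads' length; the fingertips stand 11 mm ahead of it and the grasp point (between the pads) lies 8 mm behind it (ctrl.nose_length is the distance from the TCP to the fingertips, in mm); z points along the fingers, y is the line along which they close (so a half turn about z gives the same grasp; the last joint's range is limited). The gripper opens to 85 mm and grips with 20 to 120 N. Pads are 22 mm wide; open, the fingers measure 114 mm over their backs; the gripper's body (76 mm by 85 mm) begins 54 mm behind the grasp point. The pads swing forward as they close: fully open they stand 13 mm farther back than shut.
Start: joints at [1.065, 0.707, -0.028, 1.485, 0.022, 0.951, -0.075], TCP at [257.216, -514.234, 242.268] pointing down, gripper open.
Joint ranges: [-2.71, 2.71], [-0.32, 2.16], [-1.57, 1.52], [0, 2.45], [-1.46, 4.6], [0, 2.02], [-2.83, 2.83]. Speed limits (rad/s): [1.89, 1.89, 2.57, 2.57, 3.01, 3.01, 3.01].

## Interface

Orientations are given as [roll, pitch, yaw] about the fixed x, y, z axes, in that order (R = Rz(yaw) Ry(pitch) Rx(roll)).
In Python, from station import status, vision, ctrl gives the robot as it stands.
- The arm moves only by the shell command python3 -m handwheel 'ROWS' [FORCE]. ROWS is JSON, a list of rows, each a list of 3 entries, a list of its own where there are three numbers: the turn, a rotation vector about the tool's x, y, z in degrees, then the shift along the tool's x, y, z in cm, then the opening, from -1 (shut) to 1 (fully open). In form: [[[ax, ay, az], [x, y, z], gripper], ...]. A call has 1 to 5 rows; each row shifts and turns the commanded pose from where the row before left it, along the tool's axes as they then stand; what a row does not reach is not made up. A row lasts 1/10 s, in which the tool goes at most 50 mm and 8.59 degrees, less where a joint would pass 70% of its speed; a pose out of reach is approached as far as the arm can. A call with a gripper value outside its range is refused whole. The fingers move at their own pace and stop on an object; FORCE is the grip in N (left out, the last holds). Time passes only in rows, so rows that do not move let the fingers close. It gives the time, the measured TCP pose, the force, the opening and the grip force at its end, in the units of the state.
- status.observe(): the state, without advancing time (a new reading comes with each control period).
- vision.snapshot(name): name is "scene" or "top" or "wrist"; returns a dict with "frame" (384x512x3 uint8, blue, green, red), "depth" (384x512 float32, mm along the optical axis (not along the pixel's ray), 0 where there is no reading), "camera_matrix" (3x3 intrinsics, pixels), "k1" (the pictures are not rectified: a ray, as slopes to the right and down, at radius r is drawn at 1 + k1 r^2 times it, then the intrinsics apply), "R" (3x3) and "t" (3): a world point X has camera coordinates R X + t; the wrist camera has in their place "tool_from_camera" (4x4, takes a point from camera to tool coordinates, whose origin is the TCP and whose axes are the flange's). Camera axes: x right, y down, z forward; pixel columns grow to the right and rows downward; lengths in mm; the calibration is good to about 2 mm. A picture is of the moment at which its call begins: read the wrist's pose just before it.
- ctrl.close_job(): hands the job in; it is judged then, once.
Trained networks look in the newest picture that a camera, given by its name, has taken for a name from the list of things; names that differ only in an ending like _2 or _b are one class to them, and where a whole thing is asked for, a point or a joint stands for the part that bears it (a point fixed in the world has none). Each returns a list of dicts, best first, with "conf" (0 to 1); they miss things now and then, are a little off and sometimes report something else, mostly with a low value. They report only what shows in the picture. A call takes as long as a camera call. They do not tell look-alikes from the thing itself.
- vision.regions_of(camera, label): "pixels" (384x512 bool, what is visible of it).
- vision.landmark_of(camera, label): "position" ([x, y, z] in mm, in world coordinates, good to about 4 mm: a listed point, or the origin of a listed thing).
The state is a dict: "time": time; "joint_positions": joint angles; "dq": joint speeds; "joint_torque": joint torques, N m; "ee_pos": TCP position; "tool_rot": TCP orientation; "contact_force": force on the tool from outside, world axes, zero at the start; "wrist_torque": the same for the moment, N m; "finger_gap": opening from 0.0 (shut) to 1.0 (fully open); "grasp_force": force on a finger pad.
Only numpy, scipy, OpenCV 4.12 (cv2) and the standard library are available. Lean on these libraries where they do the work, as an engineer would, in place of code of your own. Each camera call takes 0.05 s, during which the arm holds its last target. There are 200 camera calls.

## Working session

There is one attempt and no reset: what is moved stays moved. The work goes in short steps, Python scripts to look and compute and a shell command to move; the robot and the scene stay as the last step left them, time stands still between calls to the robot, and variables do not carry over. Pictures are saved under pics/ and viewed, at most 14 in all, crops included, and the job is handed in when it is done.

```bash
ls; mkdir -p pics; cat > h.py <<'E'
import numpy as np, cv2
from station import status, vision, ctrl
def snap(c,name=None):
    s=vision.snapshot(c)
    if name: cv2.imwrite(f'pics/{name}.png',s['frame'])
    return s
def cloud(s):
    K=s['camera_matrix'];d=s['depth']
    v,u=np.mgrid[0:384,0:512]
    x=(u-K[0,2])/K[0,0];y=(v-K[1,2])/K[1,1]
    xu,yu=x.copy(),y.copy()
    for _ in range(8):
        f=1+s['k1']*(xu**2+yu**2);xu=x/f;yu=y/f
    P=np.stack([xu*d,yu*d,d],-1)
    if 'R' in s: return (P-np.array(s['t']))@np.array(s['R'])
    return P
E
python3 - <<'E'
from h import *
np.set_printoptions(precision=1,suppress=True)
o=status.observe();print(o)
for c in ('top','scene'):
    s=snap(c,c+'0')
    for l in ['lever_tip','handle_top','rail_top','rack','cover0_spine','cover0']:
        print(c,l,[(np.round(r['position']),round(r['conf'],2)) for r in vision.landmark_of(c,l)])
E
```

```text
pics
{'time': 0.0, 'joint_positions': array([ 1.1,  0.7, -0. ,  1.5,  0. ,  1. , -0.1]), 'dq': array([-0.,  0.,  0., -0., -0., -0., -0.]), 'joint_torque': array([  0. , -88.3,   1.2, -23.6,   0. ,   0. ,  -0. ]), 'ee_pos': array([ 257.1, -514. ,  241.8]), 'tool_rot': array([-3.1,  0. ,  0.5]), 'contact_force': array([-0. , -0.2,  0.1]), 'wrist_torque': array([-0., -0., -0.]), 'grasp_force': 0.0, 'finger_gap': 0.9988255167114725}
top lever_tip [(array([ 524., -242.,    1.]), 0.68), (array([477., 352., 111.]), 0.51), (array([ 717., -273.,   -2.]), 0.42)]
top handle_top [(array([536., 134., 101.]), 0.82)]
top rail_top [(array([627., 127., 151.]), 0.95)]
top rack [(array([639., 128.,   3.]), 0.61), (array([ 589., -178.,   -1.]), 0.46)]
top cover0_spine []
top cover0 [(array([ 438., -185.,    4.]), 0.82), (array([ 450., -324.,    4.]), 0.74), (array([ 215., -270.,    0.]), 0.71), (array([366.,  46.,   2.]), 0.61), (array([ 589., -175.,    1.]), 0.57)]
scene lever_tip [(array([475., 356., 108.]), 0.51)]
scene handle_top [(array([533., 127.,  98.]), 0.86), (array([ 723., -130.,    0.]), 0.44)]
scene rail_top [(array([632., 135., 146.]), 0.75), (array([ 520., -493.,    4.]), 0.39), (array([382., 316.,   0.]), 0.33)]
scene rack [(array([635., 135.,   1.]), 0.61), (array([ 451., -323.,   86.]), 0.52)]
scene cover0_spine []
scene cover0 [(array([ 595., -173.,    2.]), 0.98), (array([ 434., -183.,    3.]), 0.98), (array([ 216., -270.,    1.]), 0.86), (array([364.,  43.,  -4.]), 0.75)]
```

View pics/top0.png

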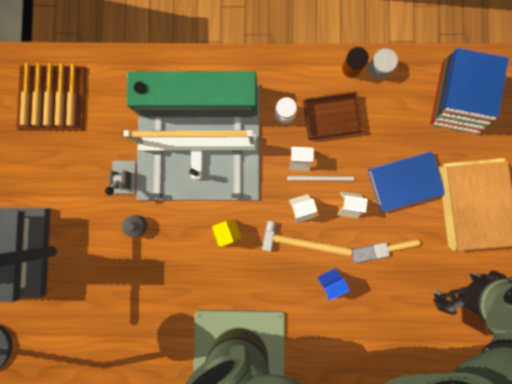

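View pics/scene0.png

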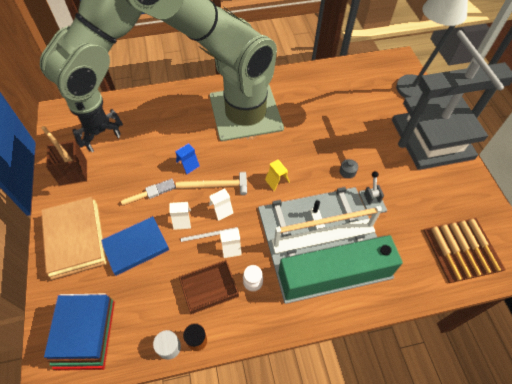

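The top view shows three white covers at (302,158), (303,207) and (352,205). The decoys are blue at (334,284) and yellow at (226,233). The rack is at (195,135), with the lever ball at (110,190). The ruler lies between the covers at (320,178). Next I'll measure precisely from depth.

```bash
cat >> h.py <<'E'
def covers(cams=('top','scene')):
    out=[]
    for c in cams:
        s=snap(c);P=cloud(s);f=s['frame'].astype(int)
        white=(f.min(-1)>110)&(f.max(-1)-f.min(-1)<45)
        m=(s['depth']>0)&(P[...,2]>80)&(P[...,2]<96)&(P[...,0]>250)&(P[...,0]<720)&(P[...,1]>-480)&(P[...,1]<0)&white
        n,L,st,_=cv2.connectedComponentsWithStats(m.astype(np.uint8))
        for i in range(1,n):
            if st[i,4]<40: continue
            p=P[L==i];r=cv2.minAreaRect(p[:,:2].astype(np.float32))
            b=cv2.boxPoints(r);e=b[1]-b[0];g=b[2]-b[1]
            if np.hypot(*g)>np.hypot(*e): e=g
            a=np.degrees(np.arctan2(-e[0],e[1]))  # yaw of long axis (cover y) 
            a=(a+90)%180-90
            out.append((c,np.round(r[0],1),np.round(np.median(p[:,2]),1),np.round(r[1],1),round(a,1),st[i,4]))
    return out
E
python3 - <<'E'
from h import *
np.set_printoptions(precision=1,suppress=True)
for o in covers(): print(*o)
for c in ('top','scene'):
    s=snap(c);P=cloud(s);z=P[...,2]
    f=s['frame'].astype(int)
    def rep(n,m):
        p=P[m&(s['depth']>0)]
        if len(p)<3: print(c,n,len(p));return
        r=cv2.minAreaRect(p[:,:2].astype(np.float32)); print(c,n,len(p),np.median(p,0),p.min(0),p.max(0),'rect',[np.round(q,1) for q in r])
    x,y=P[...,0],P[...,1]
    rep('rail',(z>144)&(z<165)&(abs(x-630)<40)&(abs(y-130)<190))
    rep('handle',(z>92)&(z<106)&(abs(x-535)<30)&(abs(y-130)<30))
    rep('ball',(z>95)&(z<130)&(abs(x-476)<40)&(abs(y-354)<40))
    rep('blower',(z>118)&(z<134)&(abs(x-740)<90)&(abs(y-130)<240)&(f[...,1]>f[...,2]+25))
    rep('ruler',(z>3)&(z<12)&(abs(x-535)<40)&(y<-120)&(y>-380)&(f.max(-1)-f.min(-1)<50))
E
```

```text
top [ 586.9 -176.5] 86.7 [35.1 56.6] 0.3 272
top [ 448.5 -324.7] 86.4 [59.  36.1] -7.8 280
top [ 435.4 -183.5] 86.5 [35.7 58.6] 17.2 268
scene [ 436.9 -183.5] 86.9 [39.2 60.6] 18.1 181
scene [ 450.6 -324.5] 87.1 [58.2 40.5] -8.0 186
scene [ 589.2 -177.1] 87.3 [59.4 38.8] -2.0 201
top rail 778 [629.3 134.1 149.4] [619.7 -39.8 144.1] [639.2 304.3 160. ] rect [array([629.4, 132.3]), array([ 16. , 344.1]), np.float64(0.6)]
top handle 34 [534.6 131.   99. ] [526.3 122.9  93. ] [543.  140.1 103.4] rect [array([534.5, 131.3]), array([16. , 15.9]), np.float64(39.0)]
top ball 65 [477.8 353.4 116.9] [467.1 345.2  95.7] [490.6 366.2 124.1] rect [array([478.3, 356.4]), array([21.6, 22.1]), np.float64(54.1)]
top blower 4344 [758.2 128.5 126.2] [710.2 -43.5 118.3] [808.5 312.1 133.2] rect [array([759.7, 134.3]), array([ 97.5, 355.3]), np.float64(0.3)]
top ruler 174 [ 527.1 -241.     5.7] [ 523.  -337.8    3. ] [ 556.2 -141.9   11.6] rect [array([ 540. , -239.8]), array([ 33.1, 195.9]), np.float64(0.3)]
scene rail 557 [633.6 127.4 150.4] [621.  -39.6 144.2] [643.4 303.4 160.8] rect [array([632.1, 131.9]), array([ 19.6, 343.1]), np.float64(0.6)]
scene handle 23 [538.8 131.1 100. ] [527.7 123.   94. ] [548.8 139.6 104.3] rect [array([538.1, 130.3]), array([13.4, 21.9]), np.float64(69.8)]
scene ball 50 [485.7 353.9 115.6] [472.  344.2  95.1] [497.2 366.4 124.7] rect [array([482.7, 353.8]), array([22.3, 21.9]), np.float64(46.6)]
scene blower 3552 [767.7 120.  127.6] [712.8 -46.8 118.1] [814.8 311.2 133.8] rect [array([763.8, 132.3]), array([101.7, 358. ]), np.float64(0.2)]
scene ruler 124 [ 528.7 -255.4    6.5] [ 522.3 -338.3    3.1] [ 534.7 -142.6   11.5] rect [array([ 528.3, -240.4]), array([ 11.5, 195.7]), np.float64(0.5)]
```

```bash
cat >> h.py <<'E'
def go(x,y,z,yaw=90):
    from scipy.spatial.transform import Rotation as R
    o=status.observe();A=R.from_euler('xyz',o['tool_rot']);B=R.from_euler('xyz',[180,0,yaw],degrees=True)
    print('pos',o['ee_pos'].round(1),'turn deg(tool)',(A.inv()*B).as_rotvec(degrees=True).round(2),'then shift cm(final axes)',(B.inv().apply(np.array([x,y,z])-o['ee_pos'])/10).round(2),'F',o['contact_force'].round(1),'gap',round(o['finger_gap'],3),'t',o['time'])
E
python3 -c "
from h import *
go(440,355,200)
s=vision.snapshot('wrist');print(s['tool_from_camera'])"
python3 -m handwheel '[[[0,0,-7.7],[0,0,0],-1],[[0,0,-7.7],[0,0,0],-1],[[0,0,-7.7],[0,0,0],-1],[[0,0,-7.7],[0,0,0],-1],[[0,0,-7.7],[0,0,0],-1]]' 40
python3 -m handwheel '[[[0,0,-7.7],[0,0,0],-1],[[0,0,-7.7],[0,0,0],-1],[[0,0,-7.7],[0,0,0],-1],[[0,0,0],[0,0,0],-1]]'
python3 -c "
from h import *
go(440,355,200)"
```

```text
pos [ 257.2 -514.2  242.3] turn deg(tool) [-0.000e+00 -1.000e-02 -6.343e+01] then shift cm(final axes) [86.92 18.28  4.23] F [ 0.2 -0.8 -1.7] gap 1.001 t 0.9
[[-9.71157279e-04 -9.56613538e-01 -2.91358191e-01  7.35160938e+01]
 [ 9.99999171e-01 -6.82772385e-04 -1.09146465e-03  1.06002582e-02]
 [ 8.45178537e-04 -2.91359010e-01  9.56613408e-01 -1.29609463e+02]
 [ 0.00000000e+00  0.00000000e+00  0.00000000e+00  1.00000000e+00]]
time: 1.45
ee_pos: [257.2, -514.3, 242.3]
tool_rot: [-3.142, 0.0, 1.141]
contact_force: [-0.1, -0.6, 0.1]
finger_gap: 0.145
grasp_force: 0.0
time: 1.85
ee_pos: [257.0, -514.3, 242.2]
tool_rot: [3.142, -0.0, 1.541]
contact_force: [0.6, -0.1, -1.0]
finger_gap: -0.001
grasp_force: 0.0
pos [ 257.  -514.3  242.2] turn deg(tool) [ 0.01 -0.02 -1.7 ] then shift cm(final axes) [86.93 18.3   4.22] F [ 0.6 -0.1 -1. ] gap -0.001 t 1.85
```

```bash

python3 -m handwheel '[[[0,0,-1.7],[0,0,0],-1],[[0,0,0],[0,4.5,0],-1],[[0,0,0],[0,4.5,0],-1],[[0,0,0],[0,4.6,0],-1],[[0,0,0],[0,4.6,0],-1]]' >/dev/null
python3 -m handwheel '[[[0,0,0],[4.3,0,0],-1],[[0,0,0],[4.3,0,0],-1],[[0,0,0],[4.3,0,0],-1],[[0,0,0],[4.3,0,0],-1],[[0,0,0],[4.3,0,0],-1]]'>/dev/null
python3 -m handwheel '[[[0,0,0],[4.3,0,0],-1],[[0,0,0],[4.3,0,0],-1],[[0,0,0],[4.3,0,0],-1],[[0,0,0],[4.3,0,0],-1],[[0,0,0],[4.3,0,0],-1]]'>/dev/null
python3 -m handwheel '[[[0,0,0],[4.3,0,0],-1],[[0,0,0],[4.3,0,0],-1],[[0,0,0],[4.3,0,0],-1],[[0,0,0],[4.3,0,0],-1],[[0,0,0],[4.3,0,0],-1]]'>/dev/null
python3 -m handwheel '[[[0,0,0],[4.3,0,0],-1],[[0,0,0],[4.3,0,0],-1],[[0,0,0],[4.3,0,0],-1],[[0,0,0],[4.3,0,0],-1],[[0,0,0],[0,0,0],-1]]'>/dev/null
python3 -c "
from h import *
go(440,355,110)"
```

```text
pos [439.5 307.8 242. ] turn deg(tool) [-0.04 -0.16  0.08] then shift cm(final axes) [ 4.72  0.05 13.2 ] F [ 0.8 -0.7 -0.5] gap 0.002 t 4.35
```

```bash

python3 -m handwheel '[[[0,0,0],[4.7,0,0],-1],[[0,0,0],[0,0,4.6],-1],[[0,0,0],[0,0,4.6],-1],[[0,0,0],[0,0,4.6],-1],[[0,0,0],[0,0,0],-1]]'
python3 -m handwheel '[[[0,0,0],[0,1.5,0],-1],[[0,0,0],[0,1.5,0],-1],[[0,0,0],[0,1.5,0],-1],[[0,0,0],[0,1.5,0],-1],[[0,0,0],[0,1.0,0],-1]]'
python3 -m handwheel '[[[0,0,0],[0,1.0,0],-1],[[0,0,0],[0,0.7,0],-1],[[0,0,0],[0,0.5,0],-1],[[0,0,0],[0,0.3,0],-1],[[0,0,0],[0,0,0],-1]]'
```

```text
time: 4.85
ee_pos: [439.4, 347.7, 100.1]
tool_rot: [-3.136, 0.005, 1.567]
contact_force: [0.2, -0.0, 2.1]
finger_gap: 0.0
grasp_force: 0.0
time: 5.35
ee_pos: [512.4, 349.3, 107.1]
tool_rot: [3.14, -0.001, 1.567]
contact_force: [-2.0, -0.5, -1.0]
finger_gap: -0.001
grasp_force: 1.0
time: 5.85
ee_pos: [534.3, 349.4, 105.3]
tool_rot: [-3.138, 0.001, 1.569]
contact_force: [-16.9, -4.6, 11.7]
finger_gap: 0.001
grasp_force: 8.9
```

```bash

python3 -m handwheel '[[[0,0,0],[0,0.3,0],-1],[[0,0,0],[0,0,0],-1]]'
python3 -m handwheel '[[[0,0,0],[0,-3,0],-1],[[0,0,0],[0,-3,0],-1],[[0,0,0],[0,0,-4.8],0.0],[[0,0,0],[0,0,-4.8],0.0],[[0,0,0],[-4,0,0],0.0]]'
python3 -m handwheel '[[[0,0,0],[-4.5,1.5,0],0],[[0,0,0],[-4.5,1.5,0],0],[[0,0,0],[-4.5,1.5,0],0],[[0,0,0],[-4.2,1.5,0],0],[[0,0,0],[0,0,0],0]]'
python3 - <<'E'
from h import *
go(536,131,86)
for c in ('top','scene'):
    s=snap(c,c+'1');P=cloud(s);x,y,z=P[...,0],P[...,1],P[...,2]
    m=(z>95)&(z<130)&(abs(x-540)<80)&(abs(y-354)<25)&(s['depth']>0);print(np.median(P[m],0),P[m].min(0),P[m].max(0),m.sum())
E
```

```text
time: 6.05
ee_pos: [535.1, 349.4, 105.1]
tool_rot: [-3.133, 0.002, 1.57]
contact_force: [-32.9, -6.9, 18.9]
finger_gap: -0.0
grasp_force: 16.8
time: 6.55
ee_pos: [479.7, 314.2, 206.5]
tool_rot: [3.135, -0.008, 1.573]
contact_force: [1.7, -0.4, -0.8]
finger_gap: 0.494
grasp_force: 0.0
time: 7.05
ee_pos: [540.7, 125.8, 201.1]
tool_rot: [3.14, 0.003, 1.56]
contact_force: [-0.0, 1.6, -0.1]
finger_gap: 0.5
grasp_force: 0.0
pos [540.7 125.8 201.1] turn deg(tool) [ 0.11  0.16 -0.6 ] then shift cm(final axes) [ 0.52 -0.47 11.51] F [-0.   1.6 -0.1] gap 0.5 t 7.05
[553.2411249  364.22621353 113.47736387] [547.78790467 359.46454613 110.74447816] [561.499753   367.60945024 119.9542478 ] 9
[562.14007083 353.18881496 115.53989401] [545.80736368 345.7573298   95.92511548] [571.31417849 366.37593738 123.6438808 ] 43
```

```bash

python3 -m handwheel '[[[0,0,-0.6],[0.5,-0.5,0],0],[[0,0,0],[0,0,4],0],[[0,0,0],[0,0,4],0],[[0,0,0],[0,0,3.6],0],[[0,0,0],[0,0,0],0]]' 40
python3 -m handwheel '[[[0,0,0],[0,0,0],-1],[[0,0,0],[0,0,0],-1],[[0,0,0],[0,0,0],-1],[[0,0,0],[0,0,0],-1]]'
python3 -m handwheel '[[[0,0,0],[0,-2,0],-1],[[0,0,0],[0,-2,0],-1],[[0,0,0],[0,-2,0],-1],[[0,0,0],[0,-2,0],-1],[[0,0,0],[0,-1,0],-1]]'
python3 -m handwheel '[[[0,0,0],[0,-0.5,0],-1],[[0,0,0],[0,-0.4,0],-1],[[0,0,0],[0,0,0],-1]]'
```

```text
time: 7.65
ee_pos: [531.4, 138.4, 81.4]
tool_rot: [-3.136, 0.001, 1.582]
contact_force: [-1.1, -0.8, 1.3]
finger_gap: 0.499
grasp_force: 0.0
time: 8.05
ee_pos: [534.5, 138.2, 86.4]
tool_rot: [3.139, -0.002, 1.579]
contact_force: [-0.9, 4.3, 11.4]
finger_gap: 0.197
grasp_force: 39.7
time: 8.55
ee_pos: [444.2, 137.4, 86.4]
tool_rot: [3.137, -0.002, 1.58]
contact_force: [7.2, 2.8, 12.1]
finger_gap: 0.188
grasp_force: 41.1
time: 8.85
ee_pos: [442.1, 137.5, 86.5]
tool_rot: [3.125, -0.005, 1.577]
contact_force: [44.5, -3.8, -10.2]
finger_gap: 0.189
grasp_force: 41.1
```

```bash

python3 -m handwheel '[[[0,0,0],[0,0,0],0],[[0,0,0],[0,0,0],0],[[0,0,0],[0,0,-4],0],[[0,0,0],[0,0,-4.5],0],[[0,0,0],[0,0,-4.5],0]]'
python3 -m handwheel '[[[0,0,0],[-4.5,0,0],0.5],[[0,0,0],[-4.5,0,0],0.5],[[0,0,0],[-4.5,0,0],0.5],[[0,0,0],[-4.5,0,0],0.5],[[0,0,0],[-4.5,0,0],0.5]]' >/dev/null
python3 -m handwheel '[[[0,0,0],[-4.5,0,0],0.5],[[0,0,0],[-4.0,0,0],0.5],[[0,0,0],[0,0,0],0.5]]'
python3 - <<'E'
from h import *
np.set_printoptions(precision=1,suppress=True)
for c in ('top','scene'):
    s=snap(c,c+'2');P=cloud(s);x,y,z=P[...,0],P[...,1],P[...,2]
    for n,m in (('rail',(z>144)&(z<165)&(abs(x-535)<40)&(abs(y-130)<190)),('handle',(z>92)&(z<106)&(abs(x-436)<40)&(abs(y-130)<30)),('ball',(z>95)&(z<130)&(abs(x-540)<80)&(abs(y-354)<25))):
        p=P[m&(s['depth']>0)]
        if len(p): print(c,n,len(p),np.median(p,0),p.min(0),p.max(0),cv2.minAreaRect(p[:,:2].astype(np.float32))[0:3:2])
for o in covers(): print(*o)
E
```

```text
time: 9.35
ee_pos: [434.0, 136.3, 216.7]
tool_rot: [-3.141, -0.0, 1.58]
contact_force: [1.9, -0.5, 0.4]
finger_gap: 0.504
grasp_force: 0.0
time: 10.15
ee_pos: [436.1, -178.5, 214.6]
tool_rot: [-3.141, 0.002, 1.572]
contact_force: [0.2, 0.8, 0.0]
finger_gap: 0.752
grasp_force: 0.0
top rail 813 [536.1 121.5 149.1] [527.6 -38.7 144.1] [546.6 303.7 159.7] ((536.9920654296875, 132.51637268066406), 0.4978957176208496)
top handle 35 [442.3 129.1  99.4] [434.  121.7  92. ] [450.7 138.5 104.2] ((442.1837463378906, 129.1580352783203), 42.292022705078125)
top ball 68 [555.6 354.1 113.5] [541.2 345.6  96.7] [567.5 368.2 121.4] ((556.986572265625, 356.7228088378906), 43.872798919677734)
scene rail 522 [540.6 130.5 150.2] [529.1 -40.4 144.1] [550.4 302.8 161.9] ((538.9545288085938, 131.16433715820312), 0.46086519956588745)
scene handle 21 [446.5 129.9  97.9] [434.8 122.7  92.9] [453.  137.9 103.1] ((443.60711669921875, 129.97645568847656), 7.186319351196289)
scene ball 42 [562.1 354.1 114.8] [549.5 343.6 105.2] [572.2 366.1 119.7] ((560.6883544921875, 354.98602294921875), 22.04483985900879)
top [ 586.9 -176.6] 86.8 [56.9 35. ] -0.5 269
scene [ 437.2 -183.9] 87.0 [39.8 60.7] 15.9 181
scene [ 451.1 -324.9] 86.7 [58.  39.9] -7.6 171
scene [ 589.7 -177.4] 87.4 [59.9 40.8] -4.5 203
```

View pics/scene2.png

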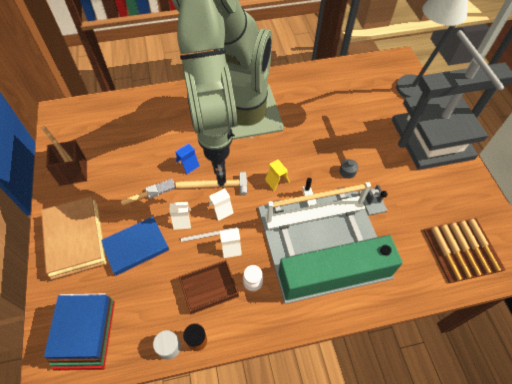

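The scene picture shows the rail drawn out (315,196) and the lever ball tilted away (382,195). Depth puts the travel at only about 93 mm of the 100 mm, so I'll look closer before deciding.

```bash
python3 - <<'E'
import cv2
a=cv2.imread('pics/top2.png')[60:225,90:270];b=cv2.imread('pics/scene2.png')[165:310,250:410]
cv2.imwrite('pics/crop2.png',cv2.hconcat([cv2.resize(a,(400,366)),cv2.resize(b,(400,366))]))
E
```

```text
(no output)
```

View pics/crop2.png

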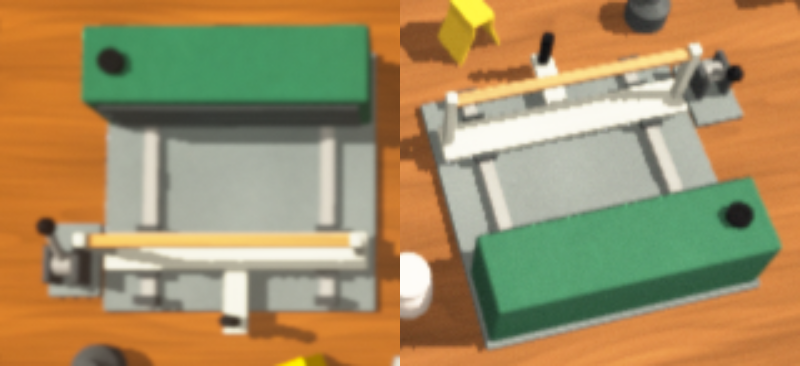

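The left crop shows the beam near the front stop blocks (150,290)/(328,285), and it isn't clear whether it touches them. I'll grip the handle again on its centre, y≈130, and pull.

```bash

python3 -m handwheel '[[[0,0,0],[4.5,0,0],0],[[0,0,0],[4.5,0,0],0],[[0,0,0],[4.5,0,0],0],[[0,0,0],[4.5,0,0],0],[[0,0,0],[4.5,0,0],0]]' >/dev/null
python3 -m handwheel '[[[0,0,0],[4.5,0.4,0],0],[[0,0,0],[3.8,0.3,0],0],[[0,0,0],[0,0,4.6],0],[[0,0,0],[0,0,4.6],0],[[0,0,0],[0,0,0],0]]' 80
python3 -m handwheel '[[[0,0,0],[0,0,3.6],0],[[0,0,0],[0,0,0],0],[[0,0,0],[0,0,0],-1],[[0,0,0],[0,0,0],-1],[[0,0,0],[0,0,0],-1]]'
python3 -m handwheel '[[[0,0,0],[0,0,0],-1],[[0,0,0],[0,-0.5,0],-1],[[0,0,0],[0,-0.5,0],-1],[[0,0,0],[0,0,0],-1],[[0,0,0],[0,0,0],-1]]'
```

```text
time: 11.35
ee_pos: [439.2, 135.1, 119.0]
tool_rot: [-3.135, 0.002, 1.582]
contact_force: [0.8, -0.9, 1.1]
finger_gap: 0.5
grasp_force: 0.0
time: 11.85
ee_pos: [442.7, 134.7, 88.7]
tool_rot: [3.138, -0.001, 1.579]
contact_force: [-1.1, 0.6, 16.7]
finger_gap: 0.182
grasp_force: 77.8
time: 12.35
ee_pos: [441.9, 134.9, 89.0]
tool_rot: [3.121, -0.006, 1.574]
contact_force: [66.0, -10.7, -28.9]
finger_gap: 0.175
grasp_force: 80.2
```

```bash

python3 -m handwheel '[[[0,0,0],[0,0,0],0],[[0,0,0],[0,0,0],0],[[0,0,0],[0,0,-4],0.5],[[0,0,0],[0,0,-4.5],0.5],[[0,0,0],[0,0,-4.5],0.5]]'
python3 -m handwheel '[[[0,0,0],[-4.5,0,0],0.5],[[0,0,0],[-4.5,0,0],0.5],[[0,0,0],[-4.5,0,0],0.5],[[0,0,0],[-4.5,0,0],0.5],[[0,0,0],[-4.5,0,0],0.5]]' >/dev/null
python3 -m handwheel '[[[0,0,0],[-4.5,0,0],0.5],[[0,0,0],[-4.0,0,0],0.5],[[0,0,0],[0,0,0],0.5]]'
python3 - <<'E'
from h import *
np.set_printoptions(precision=0,suppress=True,linewidth=200)
for c in ('top','scene'):
    s=snap(c);P=cloud(s);x,y,z=P[...,0],P[...,1],P[...,2];f=s['frame']
    for y0 in (10,40,60,100,160,190,210,240):
        m=(abs(y-y0)<2)&(x>430)&(x<720)&(z<170)&(s['depth']>0)
        i=np.argsort(x[m]);print(c,y0,[(int(a),int(b)) for a,b in zip(x[m][i],z[m][i])][::1 if c=='top' else 2][:40])
    g=f.astype(int);plate=(abs(z-6)<8)&(g.max(-1)-g.min(-1)<40)&(abs(y-130)<150)&(x>400)&(x<500);print('front edge x',np.percentile(x[plate],[0.5,2,5]), np.median(z[plate]))
for r in ('rail_top','handle_top','rack','lever_tip'): print(r,[(q['position'],q['conf']) for c in('top','scene') for q in vision.landmark_of(c,r)[:1]])
E
```

```text
time: 12.85
ee_pos: [431.0, 134.2, 219.4]
tool_rot: [3.141, -0.0, 1.58]
contact_force: [0.1, -0.0, -0.1]
finger_gap: 0.751
grasp_force: 0.0
time: 13.65
ee_pos: [433.0, -180.6, 217.4]
tool_rot: [3.142, 0.002, 1.572]
contact_force: [-0.8, 1.2, -0.0]
finger_gap: 0.747
grasp_force: 0.0
top 10 [(430, 2), (431, -1), (434, 0), (437, 0), (440, 0), (440, -4), (443, 2), (443, 1), (446, 0), (446, -2), (449, 0), (452, 0), (455, 1), (458, 2), (458, 3), (460, 14), (460, 11), (463, 21), (466, 30), (468, 42), (468, 37), (471, 43), (471, 37), (474, 41), (477, 39), (481, 22), (484, 23), (487, 25), (490, 25), (490, 20), (493, 22), (496, 19), (499, 22), (499, 20), (502, 22), (502, 22), (504, 34), (507, 32), (510, 29), (513, 33)]
top 40 [(430, 0), (433, -2), (436, 1), (439, -1), (442, 0), (445, -1), (448, 0), (451, 2), (455, -3), (457, 6), (460, 12), (460, 11), (463, 12), (463, 9), (466, 14), (466, 10), (469, 13), (469, 9), (472, 15), (472, 11), (475, 11), (475, 10), (478, 13), (478, 10), (481, 14), (481, 10), (484, 15), (484, 10), (487, 15), (487, 10), (490, 13), (490, 12), (493, 11), (493, 8), (496, 13
[... 5341 characters left out ...]
 129)]
scene 240 [(433, 1), (443, 1), (476, 13), (484, 12), (494, 12), (504, 23), (514, 31), (524, 41), (533, 151), (536, 152), (539, 150), (544, 151), (546, 36), (553, 41), (557, 11), (562, 35), (565, 27), (566, 14), (569, 34), (572, 24), (578, 13), (585, 12), (587, 28), (590, 5), (600, 9), (607, 15), (613, 10), (620, 9), (630, 12), (636, 16), (642, 14), (648, 9), (656, 13), (664, 12), (718, 130)]
front edge x [474. 475. 476.] 11.671611323173993
rail_top [([534.3, 127.8, 148.7], 0.74), ([536.5, 131.3, 147.8], 0.56)]
handle_top [([445.0, 134.5, 99.8], 0.9), ([440.1, 128.4, 99.6], 0.69)]
rack [([638.1, 129.3, 4.4], 0.58), ([633.0, 135.3, -2.2], 0.65)]
lever_tip [([560.3, 355.7, 106.7], 0.41)]
```

The plate's front edge at x≈459 puts the rack origin near 638. The rail at 537 is therefore at the 0.10 stop, which matches the 66 N hard stop, and the carriage had started slightly off home. Next is the cover at (436,-184), yaw 17°.

```bash

python3 -m handwheel '[[[0,0,-8.4],[0,0,0],0.6],[[0,0,-8.4],[0,0,0],0.6],[[0,0,0],[0,0,0],0.6]]' 30 >/dev/null
python3 -c "
from h import *
for o in covers(('scene',)): print(*o)
go(436.2,-183.7,68,107)"
```

```text
scene [ 437.9 -183.8] 86.8 [39.5 59.7] 15.8 181
scene [ 451.7 -324.6] 87.0 [57.2 36.1] -6.6 161
scene [ 588.7 -177.4] 87.2 [59.  37.7] -1.2 199
pos [ 434.2 -175.6  216.2] turn deg(tool) [-0.   -0.03  0.1 ] then shift cm(final axes) [-0.83 -0.04 14.82] F [-0.2 -0.1 -0.6] gap 0.803 t 14.5
```

```bash

python3 -m handwheel '[[[0,0,0],[-0.8,0,0],0.6],[[0,0,0],[0,0,4.5],0.6],[[0,0,0],[0,0,4.5],0.6],[[0,0,0],[0,0,3],0.6],[[0,0,0],[0,0,0],0.6]]'
python3 -c "
from h import *
go(436.2,-183.7,68,107)"
```

```text
time: 15.0
ee_pos: [435.6, -183.1, 93.7]
tool_rot: [-3.137, -0.002, 1.87]
contact_force: [0.4, -0.9, 0.4]
finger_gap: 0.801
grasp_force: 0.0
pos [ 435.6 -183.1   93.7] turn deg(tool) [-0.24 -0.13  0.16] then shift cm(final axes) [-0.07  0.04  2.57] F [ 0.4 -0.9  0.4] gap 0.801 t 15.0
```

```bash

python3 -m handwheel '[[[0,0,0],[0,0,1.3],0.6],[[0,0,0],[0,0,1.3],0.6],[[0,0,0],[0,0,0],0.6]]'
python3 -m handwheel '[[[0,0,0],[0,0,0],-1],[[0,0,0],[0,0,0],-1],[[0,0,0],[0,0,0],-1],[[0,0,0],[0,0,0],-1],[[0,0,0],[0,0,0],-1]]' 30
python3 -m handwheel '[[[0,0,0],[0,0,-1],-1],[[0,0,0],[0,0,-2],-1],[[0,0,0],[0,0,-4],-1],[[0,0,0],[0,0,-4],-1],[[0,0,0],[0,0,-4],-1]]'
python3 -m handwheel '[[[0,0,8.3],[0,0,-3],-1],[[0,0,8.3],[0,0,0],-1],[[0,0,0],[0,0,0],-1]]'
python3 -c "
from h import *
go(537.8,40,245,90.5)"
```

```text
time: 15.3
ee_pos: [436.8, -183.7, 70.7]
tool_rot: [-3.141, 0.0, 1.871]
contact_force: [0.2, -0.3, 0.3]
finger_gap: 0.801
grasp_force: 0.0
time: 15.8
ee_pos: [437.1, -183.6, 71.3]
tool_rot: [3.14, 0.001, 1.872]
contact_force: [-1.4, -0.6, 12.0]
finger_gap: 0.415
grasp_force: 34.4
time: 16.3
ee_pos: [436.1, -183.0, 222.9]
tool_rot: [3.142, -0.0, 1.873]
contact_force: [0.7, -1.3, 0.2]
finger_gap: 0.413
grasp_force: 32.9
time: 16.6
ee_pos: [436.5, -183.2, 251.7]
tool_rot: [3.14, 0.001, 1.58]
contact_force: [0.4, 0.7, -1.5]
finger_gap: 0.411
grasp_force: 33.0
pos [ 436.5 -183.2  251.7] turn deg(tool) [0.07 0.04 0.01] then shift cm(final axes) [22.24 10.33  0.67] F [ 0.4  0.7 -1.5] gap 0.411 t 16.6
```

```bash

python3 -m handwheel '[[[0,0,0],[4.4,2,0],-1],[[0,0,0],[4.4,2,0],-1],[[0,0,0],[4.4,2,0],-1],[[0,0,0],[4.4,2,0],-1],[[0,0,0],[4.4,2.2,0],-1]]'
python3 -m handwheel '[[[0,0,0],[0,0,0],-1],[[0,0,0],[0,0,0],-1]]'
python3 -c "
from h import *
go(537.8,40,141,90.5)"
```

```text
time: 17.1
ee_pos: [536.0, 39.8, 250.2]
tool_rot: [-3.14, 0.0, 1.588]
contact_force: [1.8, -1.5, -0.5]
finger_gap: 0.416
grasp_force: 33.0
time: 17.3
ee_pos: [535.6, 38.7, 249.8]
tool_rot: [-3.14, -0.0, 1.588]
contact_force: [-0.1, 0.2, -0.8]
finger_gap: 0.418
grasp_force: 33.0
pos [535.6  38.7 249.8] turn deg(tool) [-0.1  -0.01  0.51] then shift cm(final axes) [ 0.13  0.22 10.88] F [-0.1  0.2 -0.8] gap 0.418 t 17.3
```

```bash

python3 -m handwheel '[[[0,0,0.5],[0.1,0.2,0],-1],[[0,0,0],[0,0,4],-1],[[0,0,0],[0,0,4],-1],[[0,0,0],[0,0,2],-1],[[0,0,0],[0,0,0],-1]]'
python3 -m handwheel '[[[0,0,0],[0,0,0.7],-1],[[0,0,0],[0,0,0.4],-1],[[0,0,0],[0,0,0],-1]]'
```

```text
time: 17.8
ee_pos: [536.9, 37.7, 148.3]
tool_rot: [-3.137, 0.001, 1.574]
contact_force: [0.0, -1.0, -0.3]
finger_gap: 0.418
grasp_force: 32.9
time: 18.1
ee_pos: [538.2, 38.7, 139.7]
tool_rot: [3.141, -0.0, 1.574]
contact_force: [0.2, 0.7, -1.0]
finger_gap: 0.417
grasp_force: 32.9
```

```bash

python3 -m handwheel '[[[0,0,0],[0,0,0.1],-1],[[0,0,0],[0,0,0],-1]]'
python3 -m handwheel '[[[0,0,0],[0,0,0],0.4],[[0,0,0],[0,0,0],0.4],[[0,0,0],[0,0,0],0.4],[[0,0,0],[0,0,-2],0.4],[[0,0,0],[0,0,-4],0.4]]'
python3 -m handwheel '[[[0,0,0],[0,0,-4],0.4],[[0,0,0],[-4,-2,0],0.4],[[0,0,0],[-4.5,-2,0],0.4],[[0,0,0],[-4.5,-2,0],0.4],[[0,0,0],[-4.5,-2,0],0.4]]' >/dev/null
python3 -m handwheel '[[[0,0,4],[-4.5,0,0],0.6],[[0,0,4.5],[-4.5,0,0],0.6],[[0,0,0],[-4.5,0,0],0.6],[[0,0,0],[-4,0,0],0.6],[[0,0,0],[0,0,0],0.6]]' >/dev/null
python3 - <<'E'
from h import *
s=snap('top','top3')
P=cloud(s);x,y,z=P[...,0],P[...,1],P[...,2]
m=(abs(z-154)<8)&(abs(y-38)<45)&(abs(x-537)<40)&(s['depth']>0)
print(cv2.minAreaRect(P[m][:,:2].astype(np.float32)),np.median(z[m&(abs(y-38)<25)]))
for o in covers(): print(*o)
go(450,-324.7,68,82.5)
cv2.imwrite('pics/crop3.png',cv2.resize(s['frame'][90:230,90:400],None,fx=2.5,fy=2.5))
E
```

```text
time: 18.3
ee_pos: [538.2, 38.9, 138.6]
tool_rot: [3.141, -0.0, 1.574]
contact_force: [0.2, 0.2, -0.6]
finger_gap: 0.414
grasp_force: 32.9
time: 18.8
ee_pos: [537.0, 38.8, 197.3]
tool_rot: [-3.138, 0.0, 1.574]
contact_force: [1.2, 0.1, 1.8]
finger_gap: 0.698
grasp_force: 0.0
((538.4035034179688, 37.52565383911133), (35.23655700683594, 88.3320083618164), 0.49778932332992554) 153.25935058579927
top [ 586.9 -176.5] 86.3 [35.  56.9] 0.7 269
top [ 448.8 -322.1] 86.6 [54.3 36.1] -8.2 237
scene [ 450.8 -324.8] 86.6 [57.9 40.6] -7.4 187
scene [ 589.9 -177.5] 87.2 [59.3 39.6] -3.2 207
pos [ 443.5 -309.8  238.3] turn deg(tool) [ 0.   -0.03 -0.81] then shift cm(final axes) [-1.39  0.84 17.03] F [-0.   0.4  0.4] gap 0.8 t 19.95
```

View pics/crop3.png

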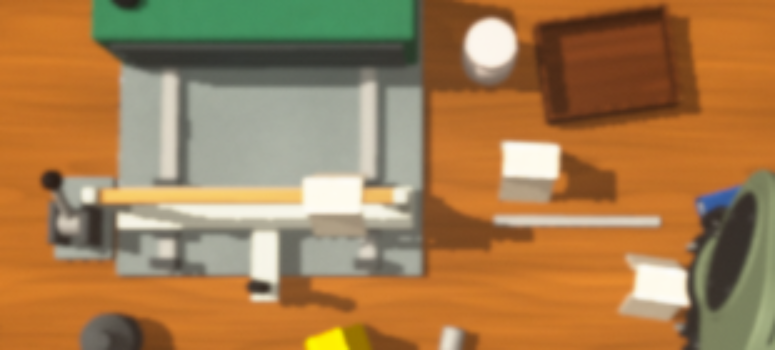

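The first cover hangs level astride the rail at crop (333,193), spine height 153 mm. The other two are at (530,165) and (660,283). Now the second.

```bash

python3 -m handwheel '[[[0,0,-0.8],[-1.4,0.8,0],0.6],[[0,0,0],[0,0,4.5],0.6],[[0,0,0],[0,0,4.5],0.6],[[0,0,0],[0,0,4.5],0.6],[[0,0,0],[0,0,0],0.6]]'
python3 -c "
from h import *
go(450,-324.7,69,82.5)"
```

```text
time: 20.45
ee_pos: [448.0, -323.0, 99.4]
tool_rot: [-3.135, -0.004, 1.442]
contact_force: [-0.2, 0.1, 0.8]
finger_gap: 0.8
grasp_force: 0.0
pos [ 448.  -323.    99.4] turn deg(tool) [-0.36 -0.2   0.1 ] then shift cm(final axes) [-0.15  0.22  3.04] F [-0.2  0.1  0.8] gap 0.8 t 20.45
```

```bash

python3 -m handwheel '[[[0,0,0],[-0.1,0.1,1.3],0.6],[[0,0,0],[0,0,1.3],0.6],[[0,0,0],[0,0,0],0.6]]'
python3 -m handwheel '[[[0,0,0],[0,0,0],-1],[[0,0,0],[0,0,0],-1],[[0,0,0],[0,0,0],-1],[[0,0,0],[0,0,0],-1],[[0,0,0],[0,0,0],-1]]' 30
python3 -m handwheel '[[[0,0,0],[0,0,-1],-1],[[0,0,0],[0,0,-2],-1],[[0,0,0],[0,0,-4],-1],[[0,0,0],[0,0,-4],-1],[[0,0,0],[0,0,-4],-1]]'
python3 -m handwheel '[[[0,0,-7.6],[0,0,-3],-1],[[0,0,0],[0,0,0],-1],[[0,0,0],[0,0,0],-1]]'
python3 -c "
from h import *
go(537,132,245,90.5)"
```

```text
time: 20.75
ee_pos: [450.2, -326.4, 77.1]
tool_rot: [-3.141, -0.0, 1.44]
contact_force: [-0.9, -0.2, -0.2]
finger_gap: 0.801
grasp_force: 0.0
time: 21.25
ee_pos: [450.5, -326.7, 78.0]
tool_rot: [3.14, 0.001, 1.439]
contact_force: [-0.3, 1.1, 7.0]
finger_gap: 0.412
grasp_force: 34.5
time: 21.75
ee_pos: [449.8, -326.2, 229.7]
tool_rot: [3.141, -0.0, 1.44]
contact_force: [-0.5, -0.4, -0.8]
finger_gap: 0.414
grasp_force: 33.4
time: 22.05
ee_pos: [449.9, -326.5, 257.8]
tool_rot: [3.141, 0.0, 1.571]
contact_force: [-0.3, -0.5, -1.3]
finger_gap: 0.415
grasp_force: 33.6
pos [ 449.9 -326.5  257.8] turn deg(tool) [ 0.03  0.02 -0.49] then shift cm(final axes) [45.77  9.11  1.28] F [-0.3 -0.5 -1.3] gap 0.415 t 22.05
```

```bash

python3 -m handwheel '[[[0,0,-0.5],[4.2,0.8,0],-1],[[0,0,0],[4.2,0.8,0],-1],[[0,0,0],[4.2,0.8,0],-1],[[0,0,0],[4.2,0.8,0],-1],[[0,0,0],[4.2,0.8,0],-1]]'>/dev/null
python3 -m handwheel '[[[0,0,0],[4.2,0.8,0],-1],[[0,0,0],[4.2,0.8,0],-1],[[0,0,0],[4.2,0.8,0],-1],[[0,0,0],[4.2,0.8,0],-1],[[0,0,0],[4.2,0.8,0],-1]]'>/dev/null
python3 -m handwheel '[[[0,0,0],[3.8,1,0],-1],[[0,0,0],[0,0,0],-1],[[0,0,0],[0,0,0],-1]]'
python3 -c "
from h import *
go(537,132,145,90.5)"
```

```text
time: 23.35
ee_pos: [535.4, 132.7, 256.3]
tool_rot: [-3.14, 0.001, 1.581]
contact_force: [0.2, -0.5, -1.4]
finger_gap: 0.414
grasp_force: 33.5
pos [535.4 132.7 256.3] turn deg(tool) [-0.11  0.03  0.09] then shift cm(final axes) [-0.07  0.16 11.13] F [ 0.2 -0.5 -1.4] gap 0.414 t 23.35
```

```bash

python3 -m handwheel '[[[0,0,0],[0,0.2,0],-1],[[0,0,0],[0,0,4],-1],[[0,0,0],[0,0,4],-1],[[0,0,0],[0,0,1.8],-1],[[0,0,0],[0,0,0],-1]]'
python3 -m handwheel '[[[0,0,0],[0,0,0.9],-1],[[0,0,0],[0,0,0.5],-1],[[0,0,0],[0,0,0],-1],[[0,0,0],[0,0,0],-1]]'
```

```text
time: 23.85
ee_pos: [537.0, 130.9, 157.2]
tool_rot: [-3.138, 0.001, 1.579]
contact_force: [-0.5, -0.4, -0.5]
finger_gap: 0.41
grasp_force: 33.4
time: 24.25
ee_pos: [538.1, 132.3, 145.8]
tool_rot: [3.141, -0.0, 1.581]
contact_force: [0.9, 0.7, -0.7]
finger_gap: 0.415
grasp_force: 33.6
```

```bash

python3 -m handwheel '[[[0,0,0],[0,0,0.1],-1],[[0,0,0],[0,0,0],0.4],[[0,0,0],[0,0,0],0.4],[[0,0,0],[0,0,0],0.4],[[0,0,0],[0,0,-2],0.4]]'
python3 -m handwheel '[[[0,0,0],[0,0,-4],0.4],[[0,0,0],[0,0,-4],0.4],[[0,0,0],[-4.4,0.7,0],0.4],[[0,0,0],[-4.4,0.7,0],0.4],[[0,0,0],[-4.4,0.7,0],0.4]]'>/dev/null
python3 -m handwheel '[[[0,0,0],[-4.4,0.7,0],0.6],[[0,0,0],[-4.4,0.7,0],0.6],[[0,0,0],[-4.4,0.7,0],0.6],[[0,0,0],[-4.4,0.7,0],0.6],[[0,0,0],[0,0,0],0.6]]'
python3 - <<'E'
from h import *
s=snap('top')
P=cloud(s);x,y,z=P[...,0],P[...,1],P[...,2]
for y0 in (38,132):
    m=(abs(z-154)<8)&(abs(y-y0)<25)&(abs(x-537)<40)&(s['depth']>0);print(y0,m.sum(),np.median(P[m],0))
for o in covers(): print(*o)
go(588,-177,69,88.8)
E
```

```text
time: 24.75
ee_pos: [537.1, 132.1, 162.9]
tool_rot: [-3.138, 0.001, 1.581]
contact_force: [-0.7, -0.3, 1.0]
finger_gap: 0.704
grasp_force: 0.0
time: 25.75
ee_pos: [589.5, -181.6, 243.5]
tool_rot: [-3.141, 0.003, 1.574]
contact_force: [-0.7, 1.3, -0.7]
finger_gap: 0.802
grasp_force: 0.0
38 264 [538.41074074  38.23563638 153.58110301]
132 263 [538.39342114 131.14923748 153.61943545]
top [ 586.8 -154. ] 86.1 [33.9 11.5] -89.6 56
scene [ 588.7 -177.3] 87.3 [59.4 39.8] -3.0 203
pos [ 589.9 -174.7  244.2] turn deg(tool) [-0.01 -0.04  1.78] then shift cm(final axes) [-0.24 -0.19 17.52] F [-0.6  0.4 -0.1] gap 0.799 t 25.9
```

```bash

python3 -m handwheel '[[[0,0,1.5],[-0.2,-0.2,0],0.6],[[0,0,0],[0,0,4.5],0.6],[[0,0,0],[0,0,4.5],0.6],[[0,0,0],[0,0,4.5],0.6],[[0,0,0],[0,0,0],0.6]]'
python3 -m handwheel '[[[0,0,0],[0,0,0],0.6],[[0,0,0],[0,0,0],0.6]]'
python3 -c "
from h import *
go(588,-177,69,88.8)"
```

```text
time: 26.4
ee_pos: [585.7, -175.9, 105.1]
tool_rot: [-3.134, -0.002, 1.555]
contact_force: [0.3, 0.4, 0.3]
finger_gap: 0.8
grasp_force: 0.0
time: 26.6
ee_pos: [589.1, -177.1, 111.9]
tool_rot: [3.139, 0.001, 1.554]
contact_force: [-0.8, 0.5, -0.1]
finger_gap: 0.798
grasp_force: 0.0
pos [ 589.1 -177.1  111.9] turn deg(tool) [0.17 0.03 0.27] then shift cm(final axes) [ 0.01 -0.11  4.29] F [-0.8  0.5 -0.1] gap 0.798 t 26.6
```

```bash

python3 -m handwheel '[[[0,0,0],[0,-0.1,2],0.6],[[0,0,0],[0,0,1.5],0.6],[[0,0,0],[0,0,0.6],0.6],[[0,0,0],[0,0,0],0.6]]'
python3 -m handwheel '[[[0,0,0],[0,0,0],-1],[[0,0,0],[0,0,0],-1],[[0,0,0],[0,0,0],-1],[[0,0,0],[0,0,0],-1],[[0,0,0],[0,0,0],-1]]' 30
python3 -m handwheel '[[[0,0,0],[0,0,-1],-1],[[0,0,0],[0,0,-2],-1],[[0,0,0],[0,0,-4],-1],[[0,0,0],[0,0,-4],-1],[[0,0,0],[0,0,-4],-1]]'
python3 -m handwheel '[[[0,0,-1.3],[0,0,-4],-1],[[0,0,0],[0,0,-1],-1],[[0,0,0],[0,0,0],-1],[[0,0,0],[0,0,0],-1]]'
python3 -c "
from h import *
go(536.3,224,245,90.5)"
```

```text
time: 27.0
ee_pos: [587.0, -177.1, 68.3]
tool_rot: [-3.141, -0.0, 1.555]
contact_force: [0.4, 0.9, -0.4]
finger_gap: 0.802
grasp_force: 0.0
time: 27.5
ee_pos: [587.3, -177.2, 69.0]
tool_rot: [3.141, 0.0, 1.555]
contact_force: [-0.7, 1.2, 6.2]
finger_gap: 0.412
grasp_force: 32.9
time: 28.0
ee_pos: [586.7, -177.0, 220.8]
tool_rot: [3.141, -0.0, 1.555]
contact_force: [0.5, 0.1, -0.1]
finger_gap: 0.412
grasp_force: 32.3
time: 28.4
ee_pos: [586.6, -177.2, 267.4]
tool_rot: [-3.14, -0.0, 1.577]
contact_force: [0.0, -0.1, -1.9]
finger_gap: 0.418
grasp_force: 32.4
pos [ 586.6 -177.2  267.4] turn deg(tool) [-0.07 -0.02 -0.14] then shift cm(final axes) [40.16 -4.68  2.24] F [ 0.  -0.1 -1.9] gap 0.418 t 28.4
```

```bash

python3 -m handwheel '[[[0,0,0],[4,-0.5,0],-1],[[0,0,0],[4,-0.5,0],-1],[[0,0,0],[4,-0.5,0],-1],[[0,0,0],[4,-0.5,0],-1],[[0,0,0],[4,-0.5,0],-1]]'>/dev/null
python3 -m handwheel '[[[0,0,0],[4,-0.5,0],-1],[[0,0,0],[4,-0.4,0],-1],[[0,0,0],[4,-0.4,0],-1],[[0,0,0],[4,-0.4,0],-1],[[0,0,0],[4,-0.4,0],-1]]'>/dev/null
python3 -m handwheel '[[[0,0,0],[0,0,0],-1],[[0,0,0],[0,0,0],-1],[[0,0,0],[0,0,0],-1]]'
python3 -c "
from h import *
go(536.3,224,136,90.5)"
```

```text
time: 29.7
ee_pos: [538.5, 221.4, 267.5]
tool_rot: [-3.14, 0.001, 1.576]
contact_force: [0.5, 0.1, -1.1]
finger_gap: 0.418
grasp_force: 32.3
pos [538.5 221.4 267.5] turn deg(tool) [-0.07  0.06 -0.2 ] then shift cm(final axes) [ 0.26 -0.21 13.15] F [ 0.5  0.1 -1.1] gap 0.418 t 29.7
```

```bash

python3 -m handwheel '[[[0,0,0],[0.2,-0.1,4],-1],[[0,0,0],[0,0,4],-1],[[0,0,0],[0,0,3],-1],[[0,0,0],[0,0,0],-1],[[0,0,0],[0,0,0],-1]]'
python3 -m handwheel '[[[0,0,0],[0,0,1.1],-1],[[0,0,0],[0,0,0.7],-1],[[0,0,0],[0,0,0],-1],[[0,0,0],[0,0,0],-1]]'
```

```text
time: 30.2
ee_pos: [537.8, 224.0, 159.1]
tool_rot: [3.142, -0.0, 1.576]
contact_force: [-0.3, 0.4, 0.4]
finger_gap: 0.415
grasp_force: 32.2
time: 30.6
ee_pos: [537.5, 224.6, 140.6]
tool_rot: [3.141, -0.0, 1.577]
contact_force: [0.1, -0.7, -0.1]
finger_gap: 0.417
grasp_force: 32.3
```

```bash

python3 -m handwheel '[[[0,0,0],[0,0,0.3],-1],[[0,0,0],[0,0,0.1],-1],[[0,0,0],[0,0,0],-1]]'
python3 -m handwheel '[[[0,0,0],[0,0,0],0.4],[[0,0,0],[0,0,0],0.4],[[0,0,0],[0,0,0],0.4],[[0,0,0],[0,0,-2],0.4],[[0,0,0],[0,0,-4],0.4]]'
python3 -m handwheel '[[[0,0,0],[0,0,-4],0],[[0,0,0],[-3,-3.8,0],-0.2],[[0,0,0],[-3,-3.8,0],-0.2],[[0,0,0],[-3.4,-3,0],-0.2],[[0,0,0],[0,0,0],-0.2]]'
python3 - <<'E'
from h import *
s=snap('scene','scene4');t=snap('top','top4')
for q in (s,t):
    P=cloud(q);x,y,z=P[...,0],P[...,1],P[...,2]
    for y0 in (38,132,224):
        m=(abs(z-154)<8)&(abs(y-y0)<25)&(abs(x-537)<40)&(q['depth']>0);print(y0,m.sum(),np.median(P[m],0).round(1))
go(437,131,84,90)
a=t['frame'][60:250,90:330];b=s['frame'][140:330,170:410]
cv2.imwrite('pics/crop4.png',cv2.resize(cv2.hconcat([a,b]),(800,316)))
E
```

```text
time: 30.9
ee_pos: [537.4, 224.5, 136.3]
tool_rot: [-3.141, -0.0, 1.577]
contact_force: [-0.0, -0.0, -0.5]
finger_gap: 0.414
grasp_force: 32.3
time: 31.4
ee_pos: [536.5, 224.1, 195.2]
tool_rot: [-3.138, 0.002, 1.578]
contact_force: [0.6, -0.5, 0.7]
finger_gap: 0.702
grasp_force: 0.0
time: 31.9
ee_pos: [428.9, 125.9, 236.8]
tool_rot: [-3.14, 0.003, 1.575]
contact_force: [1.5, 0.5, 0.7]
finger_gap: 0.399
grasp_force: 0.0
38 174 [541.4  37.4 154.4]
132 165 [541.6 130.5 154.5]
224 163 [540.9 224.9 154.5]
38 265 [539.1  38.3 153.5]
132 262 [538.7 131.3 153.4]
224 96 [546.  211.2 153.7]
pos [432.2 129.5 236.8] turn deg(tool) [ 0.06 -0.01  0.32] then shift cm(final axes) [ 0.15  0.48 15.28] F [ 0.6 -0.3  0.4] gap 0.402 t 32.0
```

View pics/crop4.png

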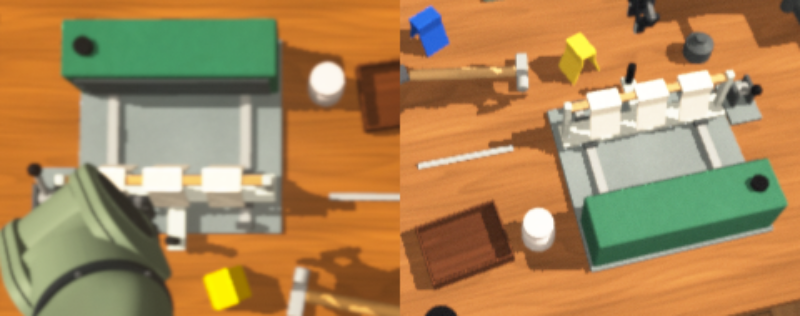

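All three covers hang at spine height about 154 mm, at right-crop (605,113), (652,105) and (695,97). Next I grip the handle and push the carriage home gently.

```bash

python3 -m handwheel '[[[0,0,0.3],[0.1,1.0,0],-0.2],[[0,0,0],[0,0,4.5],-0.2],[[0,0,0],[0,0,4.5],-0.2],[[0,0,0],[0,0,4],-0.2],[[0,0,0],[0,0,0],-0.2]]' 40
python3 -c "
from h import *
go(442,131,84,90)"
```

```text
time: 32.5
ee_pos: [440.8, 131.4, 102.8]
tool_rot: [-3.136, 0.002, 1.574]
contact_force: [-0.6, 0.0, 0.5]
finger_gap: 0.397
grasp_force: 0.0
pos [440.8 131.4 102.8] turn deg(tool) [-0.32  0.1   0.17] then shift cm(final axes) [-0.04  0.12  1.88] F [-0.6  0.   0.5] gap 0.397 t 32.5
```

```bash

python3 -m handwheel '[[[0,0,0],[0,0,1.2],-0.2],[[0,0,0],[0,0,1.0],-0.2],[[0,0,0],[0,0,0],-0.2],[[0,0,0],[0,0,0],-0.2]]' 40
python3 -m handwheel '[[[0,0,0],[0,0,0],-1],[[0,0,0],[0,0,0],-1],[[0,0,0],[0,0,0],-1],[[0,0,0],[0,0,0],-1]]'
python3 -m handwheel '[[[0,0,0],[0,0.4,0],-1],[[0,0,0],[0,0.8,0],-1],[[0,0,0],[0,1,0],-1],[[0,0,0],[0,1,0],-1],[[0,0,0],[0,1,0],-1]]'
python3 -m handwheel '[[[0,0,0],[0,1,0],-1],[[0,0,0],[0,1,0],-1],[[0,0,0],[0,1,0],-1],[[0,0,0],[0,0.8,0],-1],[[0,0,0],[0,0.6,0],-1]]'
python3 -m handwheel '[[[0,0,0],[0,0.5,0],-1],[[0,0,0],[0,0.4,0],-1],[[0,0,0],[0,0.3,0],-1],[[0,0,0],[0,0,0],-1],[[0,0,0],[0,0,0],-1]]'
```

```text
time: 32.9
ee_pos: [442.4, 131.2, 85.2]
tool_rot: [3.141, -0.0, 1.572]
contact_force: [0.1, 0.9, 0.1]
finger_gap: 0.4
grasp_force: 0.0
time: 33.3
ee_pos: [442.6, 131.0, 85.2]
tool_rot: [3.14, -0.001, 1.572]
contact_force: [0.7, -0.4, 11.0]
finger_gap: 0.194
grasp_force: 38.8
time: 33.8
ee_pos: [484.0, 131.4, 85.2]
tool_rot: [-3.141, -0.001, 1.572]
contact_force: [-6.1, 3.0, 10.1]
finger_gap: 0.196
grasp_force: 39.1
time: 34.3
ee_pos: [528.2, 131.7, 85.2]
tool_rot: [3.141, -0.001, 1.572]
contact_force: [-4.7, 2.7, 9.8]
finger_gap: 0.202
grasp_force: 39.0
time: 34.8
ee_pos: [540.4, 131.8, 85.2]
tool_rot: [3.14, -0.002, 1.572]
contact_force: [-0.1, 3.6, 5.2]
finger_gap: 0.198
grasp_force: 38.8
```

```bash

python3 -m handwheel '[[[0,0,0],[0,0.3,0],-1],[[0,0,0],[0,0,0],-1],[[0,0,0],[0,0,0],-1]]'
python3 -m handwheel '[[[0,0,0],[0,0.3,0],-1],[[0,0,0],[0,0,0],-1],[[0,0,0],[0,0,0],-1]]'
```

```text
time: 35.1
ee_pos: [542.7, 131.8, 85.2]
tool_rot: [-3.141, -0.001, 1.573]
contact_force: [-6.0, 4.2, 10.3]
finger_gap: 0.194
grasp_force: 39.6
time: 35.4
ee_pos: [542.8, 131.8, 85.1]
tool_rot: [-3.135, 0.0, 1.573]
contact_force: [-27.5, 3.4, 24.8]
finger_gap: 0.193
grasp_force: 41.8
```

```bash

python3 -m handwheel '[[[0,0,0],[0,0,0],-0.2],[[0,0,0],[0,0,0],-0.2],[[0,0,0],[0,0,-2],-0.2],[[0,0,0],[0,0,-4.5],-0.2],[[0,0,0],[0,0,-4.5],-0.2]]'
python3 -m handwheel '[[[0,0,0],[0,0,-4.5],-1],[[0,0,0],[4.5,1,0],-1],[[0,0,0],[4.5,1,0],-1],[[0,0,0],[4.5,1,0],-1],[[0,0,0],[4.5,1.5,0],-1]]'>/dev/null
python3 -m handwheel '[[[0,0,0],[4.5,1.5,0],-1],[[0,0,0],[0,0,0],-1],[[0,0,0],[0,0,0],-1]]'
python3 - <<'E'
from h import *
s=snap('scene','scene5')
for q in (s,):
    P=cloud(q);x,y,z=P[...,0],P[...,1],P[...,2]
    for y0 in (38,132,224):
        m=(abs(z-154)<8)&(abs(y-y0)<25)&(abs(x-637)<40)&(q['depth']>0);print(y0,m.sum(),np.median(P[m],0).round(1))
go(605,352,105,90)
E
```

```text
time: 35.9
ee_pos: [545.8, 130.9, 195.7]
tool_rot: [-3.141, -0.0, 1.572]
contact_force: [1.2, -0.1, 0.3]
finger_gap: 0.399
grasp_force: 0.0
time: 36.7
ee_pos: [605.0, 354.4, 238.8]
tool_rot: [-3.141, 0.0, 1.573]
contact_force: [-0.3, -0.7, -0.6]
finger_gap: 0.002
grasp_force: 0.0
38 187 [640.7  37.8 154.1]
132 177 [641.2 132.  154.6]
224 168 [640.3 222.9 154.9]
pos [605.2 353.3 239.2] turn deg(tool) [-0.01  0.04  0.06] then shift cm(final axes) [-0.13 -0.02 13.42] F [ 0.9 -0.1 -0.4] gap -0.001 t 36.75
```

View pics/scene5.png

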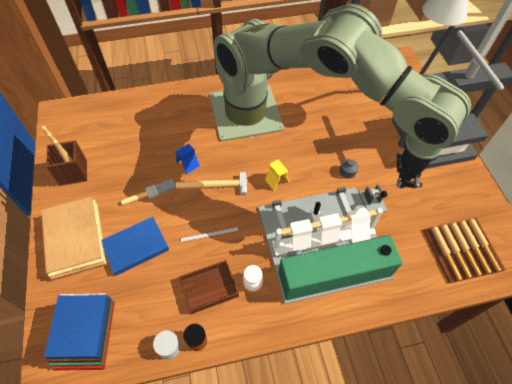

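```bash

python3 -m handwheel '[[[0,0,0],[0.2,0,4.5],-1],[[0,0,0],[0,0,4.5],-1],[[0,0,0],[0,0,4.4],-1],[[0,0,0],[0,0,0],-1],[[0,0,0],[0,0,0],-1]]'
python3 -m handwheel '[[[0,0,0],[0,-1.5,0],-1],[[0,0,0],[0,-1.5,0],-1],[[0,0,0],[0,-1.5,0],-1],[[0,0,0],[0,-1.5,0],-1],[[0,0,0],[0,-1.5,0],-1]]'
python3 -m handwheel '[[[0,0,0],[0,-1.0,0],-1],[[0,0,0],[0,-0.7,0],-1],[[0,0,0],[0,-0.5,0],-1],[[0,0,0],[0,0,0],-1],[[0,0,0],[0,0,0],-1]]'
python3 -m handwheel '[[[0,0,0],[0,-0.4,0],-1],[[0,0,0],[0,0,0],-1],[[0,0,0],[0,0,0],-1]]'
```

```text
time: 37.25
ee_pos: [605.8, 355.3, 107.1]
tool_rot: [3.141, -0.0, 1.571]
contact_force: [-0.2, 1.3, 0.4]
finger_gap: 0.001
grasp_force: 0.0
time: 37.75
ee_pos: [531.4, 356.2, 109.2]
tool_rot: [3.137, -0.003, 1.571]
contact_force: [1.5, 0.3, 0.8]
finger_gap: -0.001
grasp_force: 1.1
time: 38.25
ee_pos: [508.5, 355.9, 105.8]
tool_rot: [3.141, -0.0, 1.572]
contact_force: [0.8, -0.1, -0.3]
finger_gap: 0.004
grasp_force: 0.0
time: 38.55
ee_pos: [504.1, 355.8, 105.3]
tool_rot: [-3.141, 0.0, 1.572]
contact_force: [-0.3, 0.1, -0.2]
finger_gap: 0.0
grasp_force: 0.0
```

```bash

python3 -m handwheel '[[[0,0,0],[0,-0.4,0],-1],[[0,0,0],[0,0,0],-1],[[0,0,0],[0,0,0],-1]]'
python3 -m handwheel '[[[0,0,0],[0,-0.3,0],-1],[[0,0,0],[0,0,0],-1],[[0,0,0],[0,0,0],-1]]'
```

```text
time: 38.85
ee_pos: [500.0, 355.9, 105.4]
tool_rot: [-3.141, -0.0, 1.572]
contact_force: [-0.6, 0.9, 0.1]
finger_gap: -0.003
grasp_force: 0.0
time: 39.15
ee_pos: [498.2, 355.7, 105.5]
tool_rot: [3.139, -0.001, 1.572]
contact_force: [8.7, 1.0, -3.7]
finger_gap: 0.0
grasp_force: 4.4
```

```bash

python3 -m handwheel '[[[0,0,0],[0,-0.4,0],-1],[[0,0,0],[0,0,0],-1],[[0,0,0],[0,0,0],-1]]'
python3 -m handwheel '[[[0,0,0],[0,2.5,0],-1],[[0,0,0],[0,2.5,0],-1],[[0,0,0],[0,0,-4.5],-1],[[0,0,0],[0,0,-4.5],-1],[[0,0,0],[0,0,-4.5],-1]]'
python3 -m handwheel '[[[0,0,0],[0,-4,-2],-1],[[0,0,0],[0,-4,0],-1],[[0,0,0],[-4,-3,0],-1],[[0,0,0],[-4,0,0],-1],[[0,0,0],[-4,0,0],-1]]' >/dev/null
python3 -m handwheel '[[[0,0,0],[-4,0,0],-1],[[0,0,0],[-4,0,0],-1],[[0,0,0],[-4,0,0],-1],[[0,0,0],[-4,0,0],-1],[[0,0,0],[0,0,0],-1]]' 
python3 - <<'E'
from h import *
np.set_printoptions(precision=1,suppress=True)
s=snap('scene','scene6');t=snap('top','top6')
for q in (s,t):
    P=cloud(q);x,y,z=P[...,0],P[...,1],P[...,2]
    for y0 in (38,132,224):
        m=(abs(z-154)<8)&(abs(y-y0)<25)&(abs(x-637)<40)&(q['depth']>0);print(y0,m.sum(),np.median(P[m],0))
    p=P[(z>95)&(z<130)&(abs(x-520)<80)&(abs(y-354)<25)&(q['depth']>0)];print('ball',len(p),cv2.minAreaRect(p[:,:2].astype(np.float32))[0],p.max(0))
a=t['frame'][60:250,90:330];b=s['frame'][140:330,170:410]
cv2.imwrite('pics/crop6.png',cv2.resize(cv2.hconcat([a,b]),(800,316)))
E
```

```text
time: 39.45
ee_pos: [497.3, 355.6, 105.8]
tool_rot: [3.134, -0.002, 1.57]
contact_force: [29.9, 3.8, -14.3]
finger_gap: 0.001
grasp_force: 14.8
time: 39.95
ee_pos: [542.7, 355.8, 242.0]
tool_rot: [-3.141, -0.0, 1.572]
contact_force: [-0.4, 0.7, -0.3]
finger_gap: -0.004
grasp_force: 0.0
time: 40.95
ee_pos: [433.3, 71.0, 260.3]
tool_rot: [-3.141, 0.002, 1.566]
contact_force: [-0.2, 0.7, 0.1]
finger_gap: 0.001
grasp_force: 0.0
38 189 [641.1  38.1 154.5]
132 183 [640.9 132.1 154.4]
224 184 [638.8 224.4 154.7]
ball 46 (479.9185485839844, 355.0885925292969) [492.1 363.5 122. ]
38 263 [638.1  37.3 153.2]
132 254 [636.6 132.3 153.3]
224 266 [633.6 224.3 153.3]
ball 65 (473.4188537597656, 355.8907165527344) [487.8 365.2 121. ]
```

View pics/crop6.png

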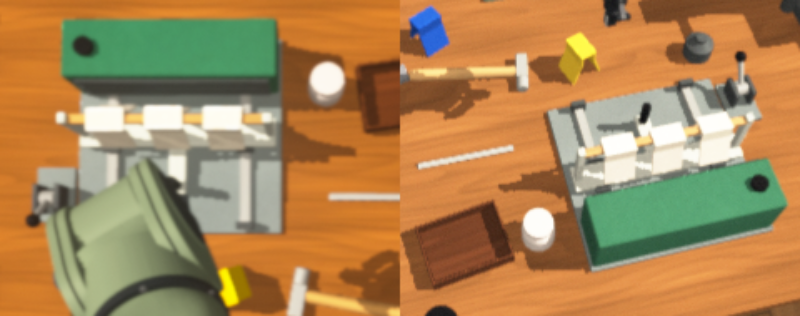

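All three covers hang on the rail at crop (105,120), (163,122) and (222,122). The carriage is home and the ball leans toward the robot at (33,220). The bystanders haven't moved, so I'm handing in.

```bash
python3 -c "
from station import ctrl
print(ctrl.close_job())"
```

```text
the job is handed in; nothing more can be done
None
```

The job is handed in, verdict not reported: all three covers present hang on the rail and were let go, the carriage was then pushed home to its stop, and the lever was swung shut last against its limit, with the other things left where they were.

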